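# Click the extractor's thumbwheel to its green mark and start it

### The job

On the grey control box, roll the knurled black thumbwheel away from the robot with a fingertip until it has clicked home with its green mark on top, in line with the yellow index marks on the two cheeks. Then press the green start button fully in and let it go. Do not press the button before the wheel is set, do not shove or lift the box, and leave the wax tin, the oak offcut and the black star knob where they lie.

Things in the scene. Friction and masses are not known exactly. Their poses are not given: they have to be found in the camera images.
- control_box: Grey control box, 120 (x) x 170 (y) x 62 mm high, 3 kg, loose on rubber feet. Origin: centre of its underside, z up; x points away from the robot (within 0.45 rad), y left. On its lid, both at x = 0: thumbwheel at y = +38 mm, start button at y = -43 mm. Two fixed black cheeks flank the wheel: 70 mm along x, 6 mm thick, tops 10 mm below its crest, with yellow index marks at x = 0.
- wheel_crest (a point): Point fixed to the box: top of the thumbwheel's rim, mid-width, 87 mm above the table. The wheel is a knurled black disc, radius 42 mm, 24 mm wide, upright in the lid, axle along the box's y. Between the cheeks only the top of the rim can be reached: press a fingertip on it with 5 to 12 N and drag along the box's x; start within 10 mm of it.
- wheel (a joint): Wheel angle, rad: grows as the crest travels to the box's +x; 0 = green mark on top. A sprung ball holds it in clicks 0.419 apart (17.6 mm of rim): -0.838, -0.419, 0, 0.419, 0.838, a white line on the rim at each, a green bar for 0. Let go past halfway, it runs on into the next click. Leaving a click takes about 1.5 N at the rim. It starts at -0.419 or -0.838. Stops: -1.4, +1.0.
- green_mark (a point): Middle of the bright green bar (8 mm wide) across the wheel's rim; turns with the wheel.
- start (a joint): Travel of the start button in m: 0 out, 0.006 fully in; it takes 5 N and springs back.
- start_top (a point): Middle of the top of the green start button (28 mm across), rides with the button, which is pressed straight down.
- wax_tin: Round green and silver wax tin, 66 mm across, 24 mm high, loose, left of the box. Origin: centre of its underside.
- offcut: Oak offcut block, 50 x 85 x 22 mm, loose, right of the box. Origin: centre of its underside.
- star_knob: Black star-shaped clamping knob, 50 x 48 x 27 mm, loose, in front of the box (robot side). Origin: centre of its underside.
Mind the look-alikes: they are no part of the job. There is more than one size of the control_box; the job needs the larger.

How it is judged (in metres and radians):
On the way, in this order (a step that is already met when the one before it is completed fails the run):
1. the wheel has clicked home at its green mark (value of joint wheel between -0.1 and 0.1 rad and velocity of joint wheel between -0.15 and 0.15 rad/s), for 0.2 s.
2. the start button is pressed fully in (value of joint start above 0.0045 m), for 0.04 s.
At the end, for the whole second after the job is handed in: The wheel rests within 0.1 rad of the click at its green mark, the start button has been pressed at least 4.5 of its 6 mm after that and is out again (under 1.5 mm), the box stands upright within 20 mm of where it was, and the tin, the offcut and the star knob are within 20 mm of where they were (value of joint wheel between -0.1 and 0.1 rad and value of joint start below 0.0015 m and distance of each of control_box, wax_tin, offcut, star_knob from where it was at the start of the episode below 0.02 m and angle between control_box's own z axis and vertical below 0.05 rad and linear speed of control_box below 0.01 m/s); the robot touches nothing.
It fails at once if the start button is pressed (over 3 mm) while the wheel is more than 0.2 rad from its green mark (value of joint start above 0.003 m and not (value of joint wheel between -0.2 and 0.2 rad)).
It fails at once if the box is shoved or lifted more than 20 mm, or tipped (distance of control_box from where it was at the start of the episode above 0.02 m or angle between control_box's own z axis and vertical above 0.15 rad).
It fails at once if the wax tin, the offcut or the star knob is moved more than 20 mm (distance of any of wax_tin, offcut, star_knob from where it was at the start of the episode above 0.02 m).
It also fails if it takes over 51 s, if anything falls off the work surface, if the arm or the gripper's body presses on something with over 40 N, if the wrist force passes 120 N, or if a joint passes its speed limit or range.

### The arm

A 6-joint arm with a two-finger parallel gripper is mounted at the origin on the work surface; the furniture and walls round the work are solid. World frame = base frame: x ahead of the robot, y to its left, z up, the work surface at z = 0. Lengths are in mm, angles in rad, forces in N, time in s.
With the tool pointing down it reaches from about 300 to 775 mm from the base axis. Payload 14.6 kg.
Tool frame: the origin (TCP) lies between the finger pads; the fingertips stand manip.tip_reach ahead of it and the grasp point (between the pads) lies 5 mm behind it (manip.tip_reach is the distance from the TCP to the fingertips, in mm); z points along the fingers, y is the line along which they close (so a half turn about z gives the same grasp; the last joint's range is limited). The gripper opens to 94 mm and grips with 3 to 60 N. Pads are 16 mm wide; open, the fingers measure 119 mm over their backs; the gripper's body (75 mm by 177 mm) begins 78 mm behind the grasp point.
Start: joints at [-1.315, 0.3, 1.521, -0, 1.321, -0.067], TCP at [174.466, -521.585, 219.446] pointing down, gripper open.
Joint ranges: [-3.03, 3.03], [-0.79, 2.21], [0.23, 2.52], [-1.04, 4.18], [0, 3.07], [-2.55, 2.55]. Speed limits (rad/s): [2.22, 2.22, 2.57, 3.14, 3.14, 3.14].

### API

Orientations are given as [roll, pitch, yaw] about the fixed x, y, z axes, in that order (R = Rz(yaw) Ry(pitch) Rx(roll)).
In Python, from cell import manip gives the robot as it stands. The module is installed in compiled form; this text tells all that it offers.
- The arm moves only by the shell command python3 -m creep 'ROWS' [FORCE]. ROWS is JSON, a list of rows, each a list of 3 entries, a list of its own where there are three numbers: the opening, from -1 (shut) to 1 (fully open), then the shift along the tool's x, y, z in cm, then the turn about the tool's z in units of 5 degrees (1.0 is 5 degrees). In form: [[grip, [tx, ty, tz], roll], ...]. A call has 1 to 12 rows; each row is the pose to reach, as a shift and turn from the pose commanded when the call began, along the tool's axes at that moment; what a row does not reach only later rows make up. A row lasts 1/10 s, in which the tool goes at most 50 mm and 8.59 degrees, less where a joint would pass 70% of its speed; a pose out of reach is approached as far as the arm can. A call with a gripper value outside its range is refused whole. The fingers move at their own pace and stop on an object; FORCE is the grip in N (left out, the last holds). Time passes only in rows, so rows that repeat a pose let the fingers close. It gives the time, the measured TCP pose, the force, the opening and the grip force at its end, in the units of the state.
- manip.read_state(): the state, without advancing time (a new reading comes with each control period).
- manip.camera(name): name is "side" or "top" or "wrist"; returns the picture (420x560x3 uint8, red, green, blue); there is no depth.
- manip.camera_params(name): a dict with "fovy" (degrees; the focal length in pixels is half the picture's height over the tangent of half this angle, whatever the lens; pixels are square), "cx", "cy" (the principal point, pixels), "k1" (the pictures are not rectified: a ray, as slopes to the right and down, at radius r is drawn at 1 + k1 r^2 times it, then the intrinsics apply), "origin" and "attitude" of the camera in the world. Camera axes: x right, y down, z forward; pixel columns grow to the right and rows downward; lengths in mm; the calibration is good to about 2 mm. A picture is of the moment at which its call begins: read the wrist's pose just before it. camera_params takes no time and is no camera call; for the wrist camera it gives the pose at the moment of the call.
- manip.sign_off(): hands the job in; it is judged then, once.
The state is a dict: "clock": time; "joints": joint angles; "qd": joint speeds; "effort": joint torques, N m; "eef_pos": TCP position; "eef_rot": TCP orientation; "wrist_force": force on the tool from outside, world axes, zero at the start; "moment": the same for the moment, N m; "finger_gap": finger opening in mm; "finger_force": force on a finger pad.
Only numpy, scipy, OpenCV 4.12 (cv2) and the standard library are available. Lean on these libraries where they do the work, as an engineer would, in place of code of your own. Each camera call takes 0.05 s, during which the arm holds its last target. There are 200 camera calls.

## Working session

There is one attempt and no reset: what is moved stays moved. The work goes in short steps, Python scripts to look and compute and a shell command to move; the robot and the scene stay as the last step left them, time stands still between calls to the robot, and variables do not carry over. Pictures are saved under pics/ and viewed, at most 10 in all, crops included, and the job is handed in when it is done.

```bash
mkdir -p pics; python3 - <<'E'
from cell import manip
import cv2
s=manip.read_state(); print(s, manip.tip_reach)
for n in("top","side"):
    print(n,manip.camera_params(n)); cv2.imwrite(f"pics/{n}0.png",manip.camera(n)[:,:,::-1])
print(manip.camera_params("wrist"))
E
```

```text
{'clock': 0.0, 'joints': array([-1.31461442e+00,  3.00473298e-01,  1.52155650e+00,  1.42442483e-05,
        1.32070927e+00, -6.66196369e-02]), 'qd': array([-0.00029913,  0.00089362,  0.00169228,  0.00076626, -0.00088119,
        0.00057197]), 'effort': array([ 1.82587155e-03, -5.31803691e+01, -3.52735949e+01,  7.08800275e-02,
        2.44013773e-02, -8.21089202e-05]), 'eef_pos': array([ 174.40317033, -521.36413027,  218.8955184 ]), 'eef_rot': array([-3.14044970e+00, -9.00836761e-05,  3.22797955e-01]), 'wrist_force': array([-0.16666617,  0.29093696,  0.19626975]), 'moment': array([-0.05378423,  0.00389917,  0.0174682 ]), 'finger_force': 0.0, 'finger_gap': 93.89947874652032} 14.0
top {'fovy': 52.11763315638143, 'cx': 271.14009522975607, 'cy': 217.80447289182567, 'k1': 0.026440859033280043, 'origin': array([322.9136002 , -15.50549776, 957.67176486]), 'attitude': array([-2.9546228 ,  0.02005132, -1.57935032])}
side {'fovy': 45.44476277873849, 'cx': 278.9113573890831, 'cy': 212.20576076222332, 'k1': 0.025231127142297242, 'origin': array([358.06410359, 942.31469613, 541.42309312]), 'attitude': array([-2.01551694,  0.0032288 , -3.00548821])}
{'fovy': 65.58454273962711, 'cx': 279.01917317236405, 'cy': 209.7086441796747, 'k1': -0.06834458261856999, 'origin': array([ 245.28447919, -498.52631045,  383.33031818]), 'attitude': array([ 2.88419449e+00,  1.25095273e-03, -1.24793617e+00])}
```

View pics/top0.png

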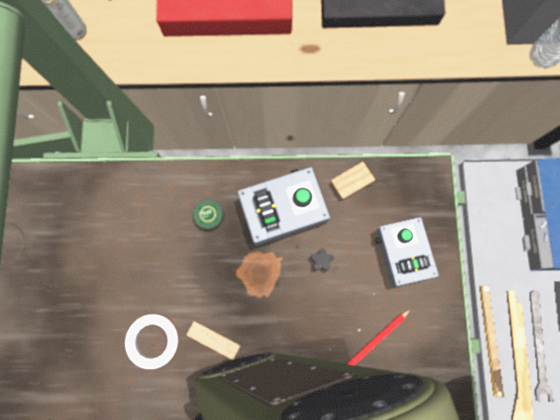

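View pics/side0.png

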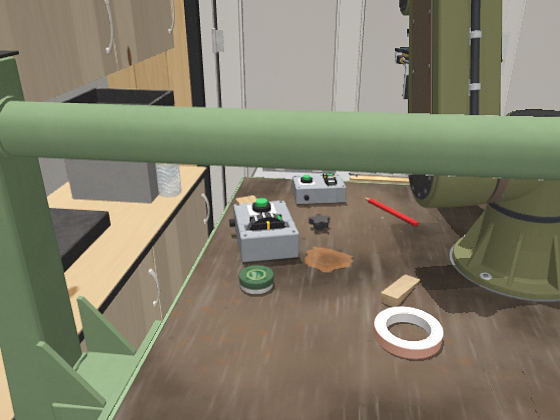

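The top view shows two control boxes. One is at about (283,207), with the tin at (208,214), the offcut at (353,181) and the star knob at (321,260) around it. The other, at (407,252), is smaller. The one at (283,207) fits the description: it is larger, with the tin to its left, the offcut to its right and the knob in front. I'll confirm with a crop and measure.

```bash
cat > h.py <<'E'
from cell import manip
import numpy as np, cv2
from scipy.spatial.transform import Rotation as R
def ray(name,uv,p=None):
    p=p or manip.camera_params(name); f=210/np.tan(np.radians(p['fovy']/2))
    K=np.array([[f,0,p['cx']],[0,f,p['cy']],[0,0,1]])
    d=cv2.undistortPoints(np.array([[uv]],float),K,np.array([p['k1'],0,0,0.]))[0,0]
    return p['origin'],R.from_euler('xyz',p['attitude']).apply([*d,1])
def onz(name,uv,z,p=None):
    o,d=ray(name,uv,p); return o+d*(z-o[2])/d[2]
def proj(name,P,p=None):
    p=p or manip.camera_params(name); f=210/np.tan(np.radians(p['fovy']/2))
    c=R.from_euler('xyz',p['attitude']).inv().apply(np.array(P)-p['origin']); s=c[:2]/c[2]; s=s*(1+p['k1']*s@s)
    return s*f+[p['cx'],p['cy']]
def blobs(m,off=(0,0),amin=8):
    n,l,st,c=cv2.connectedComponentsWithStats(m.astype(np.uint8))
    return [(c[i]+off,st[i,4]) for i in range(1,n) if st[i,4]>=amin]
E
python3 - <<'E'
from h import *
im=cv2.imread("pics/top0.png"); x0,y0,w,h=190,150,280,150
c=im[y0:y0+h,x0:x0+w]
cv2.imwrite("pics/top0c.png",cv2.resize(c,None,fx=2.8,fy=2.8,interpolation=cv2.INTER_CUBIC))
hsv=cv2.cvtColor(c,cv2.COLOR_BGR2HSV)
for nm,lo,hi in(("green",(45,150,90),(80,255,255)),("yellow",(22,130,120),(35,255,255))):
    for b in blobs(cv2.inRange(hsv,lo,hi)>0,(x0,y0),3): print(nm,b)
E
```

```text
yellow (array([272.5, 205.5]), np.int32(6))
yellow (array([258.875, 210.125]), np.int32(8))
yellow (array([416., 269.]), np.int32(3))
```

View pics/top0c.png

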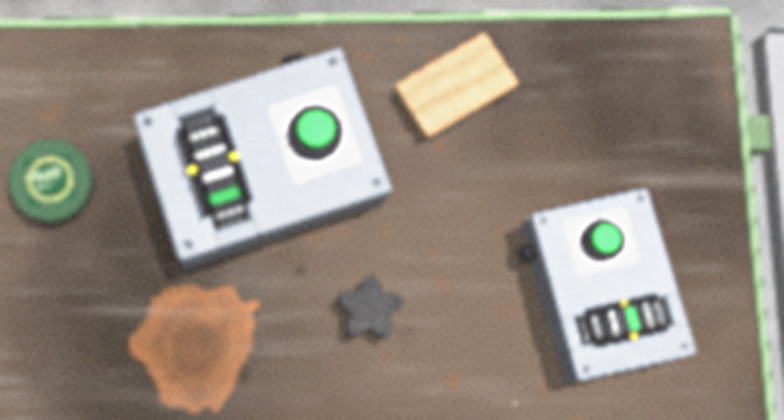

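The crop confirms it. The larger box is at left, with yellow marks at (259,210) and (272.5,205.5) full-frame. The green bar is at about (270,220), on the robot side of the marks. Now I'll compute the geometry.

```bash
python3 - <<'E'
from h import *
im=cv2.imread("pics/top0.png"); x0,y0=190,150
c=im[y0:300,x0:470]; hsv=cv2.cvtColor(c,cv2.COLOR_BGR2HSV)
B=blobs(cv2.inRange(hsv,(50,120,110),(80,255,255))>0,(x0,y0),8); print(B)
a=onz("top",(258.9,210.1),77);b=onz("top",(272.5,205.5),77); cr=(a+b)/2; print("crest",cr,np.linalg.norm(a-b),"yaw marks",np.arctan2(*(-(a-b)[:2]*[1,-1])[::1])) 
btn=max([q for q in B if q[0][0]<340],key=lambda q:q[1])[0]
for z in(70,76,80): 
    t=onz("top",btn,z); d=(cr-t)[:2]; print(z,t,np.linalg.norm(d),"yaw",np.arctan2(-d[0],d[1]))
t=onz("top",btn,76); d=(cr-t)[:2]; yaw=np.arctan2(-d[0],d[1]); X=np.array([np.cos(yaw),np.sin(yaw),0])
for th in(-.838,-.419,0,.419):
    P=np.array([cr[0],cr[1],45])+42*(np.sin(th)*X+np.array([0,0,np.cos(th)])); print(th,proj("top",P))
for n,q in(("tin",(208,214)),("off",(353,181)),("knob",(321,260))): print(n,onz("top",q,24))
for q in((135,115),(343,50),(390,190)): print("corner",onz("top",(190+q[0]/2.8,150+q[1]/2.8),62))
E
```

```text
[(array([301.95575221, 195.30088496]), np.int32(113)), (array([269.62222222, 219.46666667]), np.int32(45)), (array([405.84745763, 234.76271186]), np.int32(59)), (array([415.52173913, 263.2173913 ]), np.int32(23))]
crest [511.19450777  11.94755225  77.        ] 30.130164409583443 yaw marks 0.32062597564919576
70 [538.8038513  -64.94403082  70.        ] 81.6981725495553 yaw 0.3447306861500439
76 [537.34459399 -64.60986316  76.        ] 80.90033908663035 yaw 0.3291494733824114
80 [536.37175579 -64.38708472  80.        ] 80.37954105120272 yaw 0.31859182207086095
-0.838 [270.67205156 221.93441714]
-0.419 [268.31349007 214.74586764]
0 [265.54817122 206.79219183]
0.419 [262.91595553 199.6267599 ]
tin [510.07129007 141.96552778  24.        ]
off [ 581.30361041 -182.24939218   24.        ]
knob [ 405.36912857 -105.52947144   24.        ]
corner [551.93901602  71.3452784   62.        ]
corner [601.4896328  -89.49781688  62.        ]
corner [ 490.90484886 -122.05422771   62.        ]
```

```bash
python3 -m creep '[[-1,[4,-3.5,0],0],[-1,[8,-7,0],0],[-1,[12,-10,0],0],[-1,[16,-13.5,0],0],[-1,[20,-17,1],0],[-1,[24,-20,1],0],[-1,[28,-23,2],0],[-1,[32,-26.5,3],0],[-1,[36,-30,3],0],[-1,[40,-33,4],0],[-1,[44,-36.5,5],0],[-1,[45,-39.9,5],0]]' 20; python3 -m creep '[[-1,[0,0,0],0],[-1,[0,0,0],0],[-1,[0,0,0],0]]'
python3 - <<'E'
from h import *
s=manip.read_state(); print(s['clock'],s['eef_pos'],s['eef_rot'],s['wrist_force'],s['finger_gap'])
X=np.array([np.cos(.325),np.sin(.325)]);Y=np.array([-X[1],X[0]]); d=np.array([511.2,11.95])-s['eef_pos'][:2]; print("to crest tx,ty",d@X,-d@Y)
p=manip.camera_params("wrist"); im=manip.camera("wrist")[:,:,::-1]; cv2.imwrite("pics/w1.png",im)
print("crest px",proj("wrist",[511.2,11.95,87],p))
for th in(-.838,-.419,0):
    P=np.array([511.2,11.95,45])+42*np.array([*(np.sin(th)*X),np.cos(th)]); print(th,proj("wrist",P,p))
E
```

```text
clock: 1.3
eef_pos: [473.8, -7.0, 169.2]
eef_rot: [-3.141, 0.001, 0.323]
wrist_force: [0.7, -0.0, -0.1]
finger_gap: 1.9
finger_force: 0.0
clock: 1.6
eef_pos: [472.7, -9.7, 170.1]
eef_rot: [3.141, 0.0, 0.322]
wrist_force: [-0.5, -0.2, -0.0]
finger_gap: 0.3
finger_force: 0.0
1.6 [472.72812262  -9.678127   170.14051934] [3.14149557e+00 1.17871726e-04 3.21972094e-01] [-0.53313207 -0.17261872 -0.01159507] 0.3351597925438008
to crest tx,ty 43.36395351609313 -8.211501808948478
crest px [267.26813748 166.3607016 ]
-0.838 [268.30425698 202.08911092]
-0.419 [267.68467447 187.57832534]
0 [267.26813748 166.3607016 ]
```

View pics/w1.png

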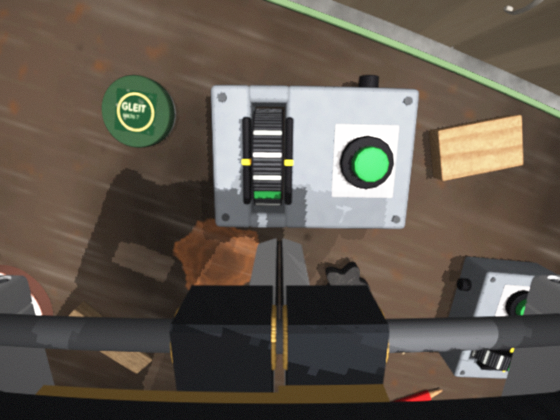

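The wrist view shows yellow marks at (247,162) and (289,162), the green bar at (267,196), and white lines at rows 132, 155 and 178. Green is two lines back from the crest line, so the wheel looks to be at -0.838. I'll refine the crest position with the wrist view.

```bash
python3 - <<'E'
from h import *
p=manip.camera_params("wrist"); im=cv2.imread("pics/w1.png"); hsv=cv2.cvtColor(im,cv2.COLOR_BGR2HSV)
ye=[b for b in blobs(cv2.inRange(hsv,(20,120,120),(36,255,255))>0,(0,0),10) if 230<b[0][0]<310 and 140<b[0][1]<190]; print(ye)
m=cv2.inRange(hsv,(45,120,90),(85,255,255))>0
gr=[b for b in blobs(m,(0,0),30) if 240<b[0][0]<420 and b[0][1]<230]; print(gr)
wh=[b for b in blobs(hsv[120:190,250:286,2]>190,(250,120),10)]; print(wh)
pt=[onz("wrist",b[0],77,p) for b in ye]; cr=np.mean(pt,0); print(cr)
bt=onz("wrist",max(gr,key=lambda b:b[1])[0],74,p); print(bt); d=(cr-bt)[:2]; yaw=np.arctan2(-d[0],d[1]);print("yaw",yaw,np.linalg.norm(d))
X=np.array([np.cos(.325),np.sin(.325)])
for th in(-.838,-.419,0,.419): print(th,proj("wrist",[*(cr[:2]+42*np.sin(th)*X),45+42*np.cos(th)],p))
print("tip", proj("wrist",[472.7,-9.7,156],p))
E
```

```text
[(array([245.9516129 , 161.83870968]), np.int32(62)), (array([287.93333333, 162.05      ]), np.int32(60))]
[(array([370.87676768, 163.92121212]), np.int32(990)), (array([266.5       , 194.19072165]), np.int32(194))]
[(array([266.69166667, 132.29166667]), np.int32(120)), (array([266.68794326, 154.58865248]), np.int32(141)), (array([266.67567568, 177.45045045]), np.int32(111))]
[513.1830321   12.91081139  77.        ]
[537.83719079 -66.62368307  74.        ]
yaw 0.30058806693393775 83.26802117340861
-0.838 [267.58690924 199.43182423]
-0.419 [266.91565294 184.75224237]
0 [266.45839576 163.41126422]
0.419 [266.3541637  140.28634417]
tip [277.55842762 254.72490873]
```

```bash
python3 -m creep '[[-1,[1.8,-0.4,2],0],[-1,[3.5,-0.8,4],0],[-1,[3.5,-0.8,6],0],[-1,[3.5,-0.8,6.3],0],[-1,[3.5,-0.8,6.3],0],[-1,[3.5,-0.8,6.3],0]]'
python3 -m creep '[[-1,[0,0,0.2],0],[-1,[0,0,0.4],0],[-1,[0,0,0.5],0],[-1,[0,0,0.5],0]]'
```

```text
clock: 2.25
eef_pos: [503.9, 9.2, 108.3]
eef_rot: [3.141, -0.001, 0.322]
wrist_force: [1.0, 0.2, 0.1]
finger_gap: 0.5
finger_force: 0.0
clock: 2.65
eef_pos: [503.5, 9.9, 102.1]
eef_rot: [-3.142, 0.0, 0.323]
wrist_force: [-0.2, -0.1, 0.3]
finger_gap: 0.2
finger_force: 0.0
```

```bash
python3 -m creep '[[-1,[0,0,0.1],0],[-1,[0,0,0.1],0],[-1,[0,0,0.1],0]]';python3 -m creep '[[-1,[0,0,0.1],0],[-1,[0,0,0.1],0],[-1,[0,0,0.1],0]]'
```

```text
clock: 2.95
eef_pos: [503.6, 9.9, 101.2]
eef_rot: [3.142, -0.0, 0.323]
wrist_force: [0.2, 0.1, 1.8]
finger_gap: 0.4
finger_force: 0.4
clock: 3.25
eef_pos: [504.0, 9.9, 100.9]
eef_rot: [3.141, -0.001, 0.323]
wrist_force: [-1.6, 0.6, 7.5]
finger_gap: 0.3
finger_force: 4.2
```

```bash
python3 -m creep '[[-1,[0.2,0,0.02],0],[-1,[0.4,0,0.02],0],[-1,[0.6,0,0.02],0],[-1,[0.8,0,0.02],0],[-1,[0.8,0,0.02],0]]'; python3 -m creep '[[-1,[0.2,0,0],0],[-1,[0.4,0,0],0],[-1,[0.6,0,0],0],[-1,[0.8,0,0],0],[-1,[0.8,0,0],0]]'
python3 - <<'E'
from h import *
p=manip.camera_params("wrist"); im=manip.camera("wrist")[:,:,::-1]; cv2.imwrite("pics/w2.png",cv2.resize(im[:300,140:460],None,fx=1.8,fy=1.8))
X=np.array([np.cos(.32),np.sin(.32)])
for th in(-.838,-.419,0): print(th,(proj("wrist",[*(np.array([512.3,12.5])+42*np.sin(th)*X),45+42*np.cos(th)],p)-[140,0])*1.8)
E
```

```text
clock: 3.75
eef_pos: [512.3, 12.6, 101.0]
eef_rot: [3.141, -0.003, 0.323]
wrist_force: [1.9, 1.4, 8.8]
finger_gap: 0.3
finger_force: 4.5
clock: 4.25
eef_pos: [519.6, 15.0, 101.0]
eef_rot: [3.141, -0.002, 0.323]
wrist_force: [0.0, 0.9, 9.5]
finger_gap: 0.6
finger_force: 4.8
-0.838 [248.35966957 542.80432005]
-0.419 [248.36743499 521.95656947]
0 [248.44452337 480.83300645]
```

View pics/w2.png

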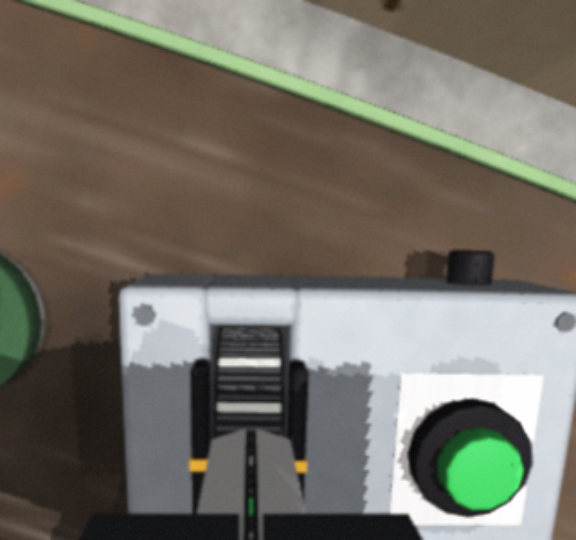

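The view shows yellow marks at (198,465) and (301,465), and a trace of green at (251,510) between the fingers, so the wheel has advanced about one click. Next I lift, go back and look.

```bash
python3 -m creep '[[-1,[0.1,0,-0.2],0],[-1,[0.1,0,-0.8],0],[-1,[-2,0,-3],0],[-1,[-4.8,0,-6],0],[-1,[-4.8,0,-6],0],[-1,[-4.8,0,-6],0],[-1,[-4.8,0,-6],0]]'
cat > look.py <<'E'
import sys
from h import *
s=manip.read_state(); p=manip.camera_params("wrist"); im=np.ascontiguousarray(manip.camera("wrist")[:,:,::-1]); cv2.imwrite(sys.argv[1],im)
X=np.array([np.cos(.32),np.sin(.32)]); hsv=cv2.cvtColor(im,cv2.COLOR_BGR2HSV)
c=proj("wrist",[512.3,12.5,80],p); print(s['eef_pos'],c)
for n,lo,hi in(("green",(45,120,70),(85,255,255)),("yellow",(15,120,100),(36,255,255)),("white",(0,0,180),(180,60,255))):
    print(n,[(b[0].round(1),int(b[1])) for b in blobs(cv2.inRange(hsv,lo,hi)>0,(0,0),25) if abs(b[0][0]-c[0])<35 and abs(b[0][1]-c[1])<60])
for th in(-.838,-.419,0,.419): print(th,proj("wrist",[*(np.array([512.3,12.5])+42*np.sin(th)*X),45+42*np.cos(th)],p))
E
python3 look.py pics/w3.png
```

```text
clock: 5.0
eef_pos: [473.3, -0.2, 159.2]
eef_rot: [-3.141, 0.001, 0.323]
wrist_force: [0.5, 0.7, 0.7]
finger_gap: 0.5
finger_force: 0.0
[ 4.73294582e+02 -1.50953581e-01  1.59167502e+02] [278.7805275  170.07563004]
green [(array([278.2, 185.1]), 345)]
yellow [(array([256.4, 168. ]), 69), (array([299.7, 168.4]), 72)]
white [(array([278.8, 121. ]), 80), (array([278.2, 138.4]), 124), (array([278.5, 162. ]), 148), (array([265.3, 227.1]), 67)]
-0.838 [278.68564772 208.09461584]
-0.419 [278.7124911  193.33082289]
0 [278.76717852 171.39776256]
0.419 [278.83821199 147.31994247]
```

```bash
python3 -c "
import cv2
im=cv2.imread('pics/w3.png'); cv2.imwrite('pics/w3c.png',cv2.resize(im[80:240,190:400],None,fx=3.5,fy=3.5,interpolation=cv2.INTER_CUBIC))"
```

```text
(no output)
```

View pics/w3c.png

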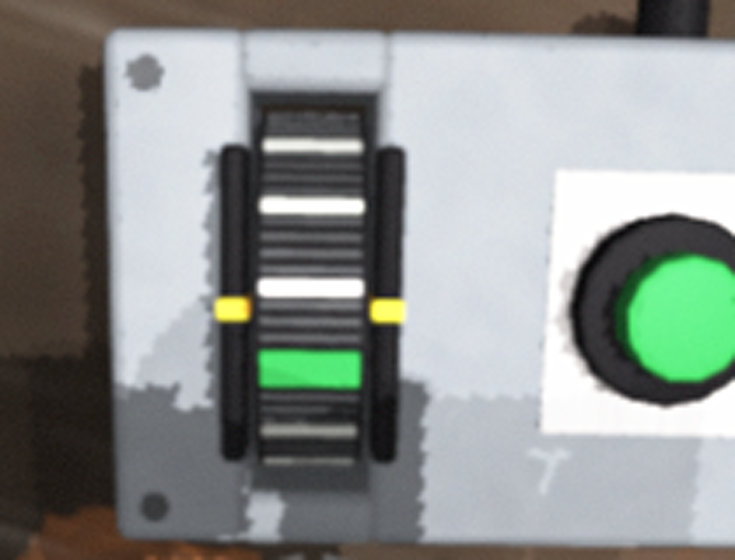

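The crop shows the green bar at (310,369) and white lines at rows 145, 205, 288, 430 and 460, with the yellow marks at row 310. The lines sit slightly ahead of the marks. I'll fit the wheel angle from the line spacing alone, so it doesn't depend on the marks.

```bash
python3 - <<'E'
from h import *
from scipy.optimize import least_squares
p=manip.camera_params("wrist"); X=np.array([np.cos(.32),np.sin(.32)])
rows=np.array([121,138.4,162,185.1,202.9,211.4]); k=np.array([3,2,1,0,-1,-2])
def f(v,n=6):
    return [proj("wrist",[*(np.array([512.3,12.5])+(v[1]+42*np.sin(v[0]+.419*a))*X),v[2]+42*np.cos(v[0]+.419*a)],p)[1]-r for a,r in zip(k,rows)]
for fix in(0,1):
    g=(lambda v:f([v[0],v[1],45])) if fix else f
    r=least_squares(g,[-.4,0] if fix else [-.4,0,45]); print(r.x,r.fun)
g=lambda v:f([v[0],v[1],45])[1:5]
r=least_squares(g,[-.4,0]);print(r.x,r.fun)
E
```

```text
[-0.28152218  1.0215173  44.48726101] [-0.04137674  0.09606805 -0.11203849  0.12142507 -0.11576157  0.05188445]
[-0.28315167  1.1379311 ] [-0.15339147  0.04791775 -0.09731617  0.17614012 -0.05398107  0.093297  ]
[-0.28156351  1.09438068] [ 0.02755278 -0.12990606  0.15345875 -0.05019414]
```

```bash
python3 -m creep '[[-1,[1.8,0,2],0],[-1,[3.2,0,4],0],[-1,[3.2,0,5.4],0],[-1,[3.2,0,5.7],0],[-1,[3.2,0,5.7],0],[-1,[3.2,0,5.7],0]]'
python3 -m creep '[[-1,[0,0,0.1],0],[-1,[0,0,0.1],0],[-1,[0,0,0.1],0]]'
```

```text
clock: 5.65
eef_pos: [503.5, 9.9, 102.7]
eef_rot: [-3.141, 0.001, 0.323]
wrist_force: [0.3, -0.3, -0.2]
finger_gap: 0.7
finger_force: 0.0
clock: 5.95
eef_pos: [503.6, 9.8, 102.0]
eef_rot: [3.142, -0.0, 0.323]
wrist_force: [-0.2, 0.3, -0.3]
finger_gap: 0.4
finger_force: 0.0
```

```bash
python3 -m creep '[[-1,[0,0,0.1],0],[-1,[0,0,0.2],0],[-1,[0,0,0.2],0],[-1,[0,0,0.2],0]]'
```

```text
clock: 6.35
eef_pos: [504.1, 9.9, 100.9]
eef_rot: [3.141, -0.002, 0.323]
wrist_force: [-1.6, 1.9, 9.0]
finger_gap: 0.6
finger_force: 4.8
```

```bash
python3 -m creep '[[-1,[0.2,0,0],0],[-1,[0.4,0,0],0],[-1,[0.6,0,0],0],[-1,[0.8,0,0],0],[-1,[1.0,0,0],0],[-1,[1.2,0,0],0],[-1,[1.4,0,0],0],[-1,[1.6,0,0],0],[-1,[1.6,0,0],0]]'; python3 -m creep '[[-1,[0,0,-0.2],0],[-1,[0,0,-0.8],0],[-1,[-2,0,-3],0],[-1,[-4.8,0,-6],0],[-1,[-4.8,0,-6],0],[-1,[-4.8,0,-6],0],[-1,[-4.8,0,-6],0]]'
python3 look.py pics/w4.png; python3 -c "
import cv2
im=cv2.imread('pics/w4.png'); cv2.imwrite('pics/w4c.png',cv2.resize(im[80:240,190:400],None,fx=3.5,fy=3.5,interpolation=cv2.INTER_CUBIC))"
```

```text
clock: 7.25
eef_pos: [519.6, 14.9, 100.9]
eef_rot: [3.141, -0.002, 0.323]
wrist_force: [-0.0, 0.1, 9.2]
finger_gap: 0.7
finger_force: 4.6
clock: 7.95
eef_pos: [473.3, -0.2, 159.2]
eef_rot: [-3.141, 0.001, 0.323]
wrist_force: [0.3, -0.3, 0.4]
finger_gap: 0.6
finger_force: 0.0
[ 4.73328381e+02 -1.54213818e-01  1.59221536e+02] [278.77131004 170.07935513]
green [(array([278.1, 164. ]), 397)]
yellow [(array([256.4, 168. ]), 69), (array([299.6, 168.4]), 73)]
white [(array([278.7, 122. ]), 81), (array([278.1, 140.3]), 129), (array([278.1, 187. ]), 140), (array([265.2, 227.1]), 69)]
-0.838 [278.67724982 208.09561612]
-0.419 [278.70365812 193.33236063]
0 [278.75787273 171.40100797]
0.419 [278.82851743 147.32568714]
```

View pics/w4c.png

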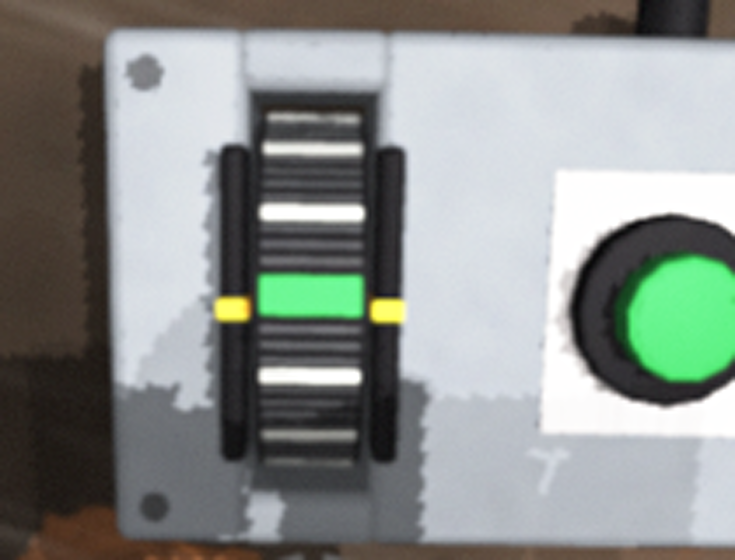

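The green bar is now at (310,296), just ahead of the yellow marks at row 310. I'll fit its angle, and the starting angle too.

```bash
cat > fit.py <<'E'
from h import *
from scipy.optimize import least_squares
X=np.array([np.cos(.32),np.sin(.32)])
def fit(rows,k,p):
    rows=np.array(rows)
    def f(v): return [proj("wrist",[*(np.array([512.3,12.5])+(v[1]+42*np.sin(v[0]+.419*a))*X),45+42*np.cos(v[0]+.419*a)],p)[1]-r for a,r in zip(k,rows)]
    r=least_squares(f,[-.3,0]); return r.x.round(3),r.fun.round(2)
E
python3 - <<'E'
from fit import *
p=manip.camera_params("wrist")
print("now",fit([122,140.3,164,187,80+436/3.5],[2,1,0,-1,-2],p))
# w1 was taken at TCP (472.73,-9.68,170.14), same orientation: shift camera origin
s=manip.read_state(); q=dict(p); q['origin']=p['origin']+np.array([472.728,-9.678,170.14])-s['eef_pos']
print("start",fit([132.3,154.6,177.5,194.2],[3,2,1,0],q))
E
```

```text
now (array([0.114, 0.583]), array([ 0.29,  0.03, -0.08,  0.09, -0.36]))
start (array([-0.722,  2.487]), array([-0.09,  0.2 , -0.19,  0.08]))
```

The line fit puts the green mark about 0.11 rad past the top, which is borderline. I'll nudge the wheel back a few mm and see where the click settles it.

```bash
python3 -m creep '[[-1,[2,0,1],0],[-1,[4.3,0,3],0],[-1,[4.3,0,5.2],0],[-1,[4.3,0,5.75],0],[-1,[4.3,0,5.8],0],[-1,[4.3,0,5.9],0],[-1,[4.3,0,6.0],0],[-1,[4.3,0,6.0],0],[-1,[4.3,0,6.0],0]]'
```

```text
clock: 8.9
eef_pos: [514.6, 13.8, 101.0]
eef_rot: [-3.141, -0.002, 0.323]
wrist_force: [-1.5, 4.3, 13.3]
finger_gap: 0.6
finger_force: 6.4
```

```bash
python3 -m creep '[[-1,[0,0,-0.05],0],[-1,[-0.15,0,-0.05],0],[-1,[-0.3,0,-0.05],0],[-1,[-0.45,0,-0.05],0],[-1,[-0.5,0,-0.05],0],[-1,[-0.5,0,-0.05],0]]'; python3 -m creep '[[-1,[0,0,-0.2],0],[-1,[0,0,-0.8],0],[-1,[-2,0,-3],0],[-1,[-3.7,0,-6],0],[-1,[-3.7,0,-6],0],[-1,[-3.7,0,-6],0],[-1,[-3.7,0,-6],0]]'
python3 look.py pics/w5.png
```

```text
clock: 9.5
eef_pos: [509.6, 12.2, 101.0]
eef_rot: [-3.141, -0.001, 0.323]
wrist_force: [-1.1, 3.5, 7.6]
finger_gap: 0.5
finger_force: 4.2
clock: 10.2
eef_pos: [474.1, 0.1, 159.7]
eef_rot: [-3.141, 0.001, 0.323]
wrist_force: [-0.8, 0.4, -0.5]
finger_gap: 0.8
finger_force: 0.0
[4.74079837e+02 6.69024251e-02 1.59748673e+02] [278.74621278 170.99396668]
green [(array([278.1, 171. ]), 395)]
yellow [(array([256.4, 168.6]), 73), (array([299.6, 169.3]), 72)]
white [(array([278.5, 115.5]), 50), (array([278. , 126.9]), 89), (array([278.5, 147. ]), 148), (array([277.2, 192.6]), 104), (array([265., 228.]), 61)]
-0.838 [278.6550182 208.8548164]
-0.419 [278.67963945 194.17870017]
0 [278.7321909  172.33976969]
0.419 [278.80175545 148.33376818]
```

Green is now at row 171.0, visually at 0, and it stayed where I put it, so friction holds it near a click. To check that the click centre matches the visual zero, I'll drag about 6 mm back and let go. It should return to or stay near 0 unless the true centre is offset.

```bash
python3 -m creep '[[-1,[2,0,1],0],[-1,[4.3,0,3],0],[-1,[4.3,0,5.2],0],[-1,[4.3,0,5.75],0],[-1,[4.3,0,5.9],0],[-1,[4.3,0,5.98],0],[-1,[4.3,0,5.98],0],[-1,[4.3,0,5.98],0]]';  python3 -m creep '[[-1,[-0.15,0,0],0],[-1,[-0.3,0,0],0],[-1,[-0.45,0,0],0],[-1,[-0.6,0,0],0],[-1,[-0.6,0,0],0]]'; python3 -m creep '[[-1,[0,0,-0.2],0],[-1,[0,0,-0.8],0],[-1,[-2,0,-3],0],[-1,[-3.7,0,-6],0],[-1,[-3.7,0,-6],0],[-1,[-3.7,0,-6],0],[-1,[-3.7,0,-6],0]]'
python3 look.py pics/w6.png
```

```text
clock: 11.05
eef_pos: [514.7, 14.1, 101.1]
eef_rot: [-3.141, 0.001, 0.323]
wrist_force: [-2.9, 3.7, 6.4]
finger_gap: 0.4
finger_force: 3.7
clock: 11.55
eef_pos: [509.7, 11.7, 101.1]
eef_rot: [3.141, -0.002, 0.323]
wrist_force: [4.2, 2.5, 4.2]
finger_gap: 0.6
finger_force: 2.2
clock: 12.25
eef_pos: [474.0, 0.1, 159.8]
eef_rot: [-3.141, 0.001, 0.323]
wrist_force: [0.1, 1.0, -0.6]
finger_gap: 0.6
finger_force: 0.0
[4.73955068e+02 8.02892116e-02 1.59817430e+02] [278.79658323 170.82343259]
green [(array([278.3, 170.8]), 383)]
yellow [(array([256.5, 168.5]), 75), (array([299.6, 169. ]), 67)]
white [(array([279. , 115.5]), 50), (array([278.2, 126.6]), 104), (array([278.9, 146.8]), 143), (array([277.7, 192.5]), 110), (array([265., 228.]), 62)]
-0.838 [278.70297121 208.67926575]
-0.419 [278.72928269 194.00269999]
0 [278.78322764 172.16678506]
0.419 [278.85348669 148.16615662]
```

```bash
python3 -m creep '[[-1,[2,0,1],0],[-1,[4.3,0,3],0],[-1,[4.3,0,5.2],0],[-1,[4.3,0,5.75],0],[-1,[4.3,0,5.95],0],[-1,[4.3,0,6.03],0],[-1,[4.3,0,6.03],0],[-1,[4.3,0,6.03],0]]'; python3 look.py pics/w7a.png; python3 -m creep '[[-1,[-0.15,0,0],0],[-1,[-0.3,0,0],0],[-1,[-0.45,0,0],0],[-1,[-0.6,0,0],0],[-1,[-0.6,0,0],0]]'; python3 look.py pics/w7.png; python3 -m creep '[[-1,[0,0,-0.2],0],[-1,[0,0,-0.8],0],[-1,[-2,0,-3],0],[-1,[-3.7,0,-6],0],[-1,[-3.7,0,-6],0],[-1,[-3.7,0,-6],0],[-1,[-3.7,0,-6],0]]'
python3 look.py pics/w8.png
python3 - <<'E'
import cv2
a=cv2.imread("pics/w7a.png")[170:300,190:370];b=cv2.imread("pics/w7.png")[170:300,190:370]
cv2.imwrite("pics/w7c.png",cv2.resize(cv2.hconcat([a,b]),None,fx=2.2,fy=2.2,interpolation=cv2.INTER_CUBIC))
E
```

```text
clock: 13.1
eef_pos: [514.7, 14.1, 101.0]
eef_rot: [-3.141, 0.001, 0.323]
wrist_force: [-5.0, 3.7, 11.5]
finger_gap: 0.6
finger_force: 5.4
[514.66361483  14.05993546 100.99654269] [279.27381332 254.62232364]
green []
yellow [(array([251. , 250.3]), 81), (array([306.8, 250.9]), 66)]
white [(array([280.2, 199.7]), 148), (array([280.8, 226.9]), 88)]
-0.838 [279.12760996 294.57822578]
-0.419 [279.18376732 282.50402022]
0 [279.26918571 259.21693327]
0.419 [279.36355218 229.78040364]
clock: 13.65
eef_pos: [510.0, 11.9, 101.1]
eef_rot: [3.141, -0.002, 0.323]
wrist_force: [3.8, 2.7, 4.6]
finger_gap: 0.5
finger_force: 2.5
[510.00060168  11.87409956 101.07724524] [278.24883465 246.82447024]
green []
yellow [(array([250.6, 242.8]), 85), (array([304.9, 243.2]), 86)]
white [(array([278.2, 193. ]), 171), (array([278.2, 219.7]), 115)]
-0.838 [278.16659829 287.7077962 ]
-0.419 [278.17678397 274.98777792]
0 [278.22450483 251.1470619 ]
0.419 [278.30156121 221.44876348]
clock: 14.4
eef_pos: [474.0, 0.1, 159.6]
eef_rot: [-3.141, 0.001, 0.323]
wrist_force: [-0.1, 0.8, -0.4]
finger_gap: 0.4
finger_force: 0.0
[4.73990126e+02 9.49004615e-02 1.59560958e+02] [278.82316235 170.89892979]
green [(array([278.4, 170.8]), 382)]
yellow [(array([256.5, 168.5]), 75), (array([299.6, 169.3]), 72)]
white [(array([279. , 115.5]), 50), (array([278.2, 126.6]), 104), (array([278.8, 146.9]), 145), (array([278. , 192.5]), 112), (array([265., 228.]), 62)]
-0.838 [278.72796214 208.79154799]
-0.419 [278.75537022 194.10427766]
0 [278.81023486 172.24588925]
0.419 [278.88097178 148.21715462]
```

View pics/w7c.png

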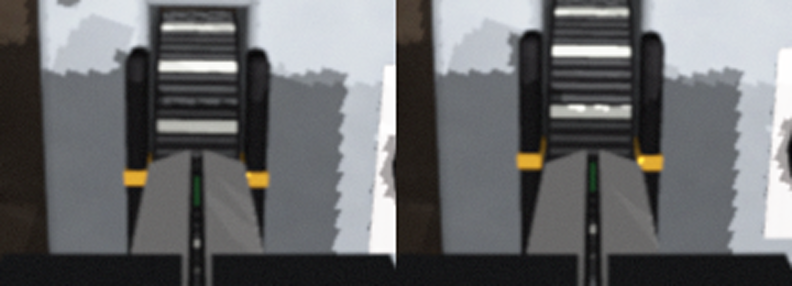

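While pressed, the wheel barely turned: in the right half the nearest white line is still where the zero reading predicts. It resisted at visual 0. To decide where the click centre is, I'll drag 11 mm forward from 0 and release.

```bash
python3 -m creep '[[-1,[2,0,1],0],[-1,[3.5,0,3],0],[-1,[3.5,0,5.2],0],[-1,[3.5,0,5.75],0],[-1,[3.5,0,5.9],0],[-1,[3.5,0,5.98],0],[-1,[3.5,0,5.98],0],[-1,[3.5,0,5.98],0]]'; python3 look.py pics/w9a.png; python3 -m creep '[[-1,[0.2,0,0],0],[-1,[0.4,0,0],0],[-1,[0.6,0,0],0],[-1,[0.8,0,0],0],[-1,[1,0,0],0],[-1,[1.1,0,0],0],[-1,[1.1,0,0],0]]'; python3 look.py pics/w9.png; python3 -m creep '[[-1,[0,0,-0.2],0],[-1,[0,0,-0.8],0],[-1,[-2,0,-3],0],[-1,[-4.6,0,-6],0],[-1,[-4.6,0,-6],0],[-1,[-4.6,0,-6],0],[-1,[-4.6,0,-6],0]]'
python3 look.py pics/w10.png
```

```text
clock: 15.25
eef_pos: [507.0, 11.5, 101.0]
eef_rot: [-3.141, 0.001, 0.323]
wrist_force: [-5.1, 2.4, 9.2]
finger_gap: 0.6
finger_force: 4.8
[507.02987862  11.48611629 101.0190217 ] [279.23931012 242.22816301]
green [(array([278.7, 238.7]), 134)]
yellow [(array([251.5, 238.3]), 93), (array([305.8, 238.8]), 84)]
white [(array([279.9, 186.8]), 157), (array([280.2, 213.7]), 184)]
-0.838 [279.0918408  283.52256247]
-0.419 [279.14703798 270.53431718]
0 [279.23321267 246.44369387]
0.419 [279.32996015 216.59135914]
clock: 16.0
eef_pos: [518.1, 15.1, 101.1]
eef_rot: [-3.141, -0.001, 0.323]
wrist_force: [-0.3, 3.4, 5.2]
finger_gap: 0.5
finger_force: 3.1
[518.11112038  15.05806638 101.06992689] [279.01958107 260.07133671]
green [(array([278.3, 237.9]), 158)]
yellow [(array([250.3, 255.8]), 67), (array([307.4, 256.7]), 58)]
white [(array([278.7, 213.5]), 152)]
-0.838 [278.88788469 299.45964867]
-0.419 [278.93382108 287.76030438]
0 [279.01066688 264.81506828]
0.419 [279.10090391 235.57429198]
clock: 16.75
eef_pos: [474.2, 0.1, 159.8]
eef_rot: [-3.141, 0.001, 0.323]
wrist_force: [-0.1, -0.2, -0.5]
finger_gap: 0.3
finger_force: 0.0
[4.74233284e+02 1.07503949e-01 1.59833370e+02] [278.72228577 171.21180136]
green [(array([278.7, 153.6]), 369)]
yellow [(array([256.4, 169. ]), 67), (array([299.5, 169.4]), 73)]
white [(array([279.2, 118.1]), 56), (array([278.6, 132.1]), 132), (array([278.2, 178. ]), 143), (array([272.8, 198. ]), 50), (array([265. , 228.2]), 63)]
-0.838 [278.63249949 209.04207247]
-0.419 [278.6559505  194.38291363]
0 [278.70768543 172.56224446]
0.419 [278.77703966 148.57039781]
```

```bash
python3 - <<'E'
from fit import *
p=manip.camera_params("wrist")
print("now",fit([118.1,132.1,153.6,178,198],[2,1,0,-1,-2],p))
im=cv2.imread("pics/w10.png")[80:240,190:400]
cv2.imwrite("pics/w10c.png",cv2.resize(im,None,fx=3,fy=3,interpolation=cv2.INTER_CUBIC))
for n,r,k in(("w9a",[186.8,213.7],[2,1]),("w9",[213.5],[1])): print(n)
a=manip.read_state()['eef_pos']
for pos,rows,k in((np.array([507.03,11.49,101.02]),[186.8,213.7],[2,1]),(np.array([518.11,15.06,101.07]),[213.5,],[1])):
    q=dict(p);q['origin']=p['origin']+pos-a
    for r,kk in zip(rows,k):
        th=np.linspace(-.3,.8,1101); px=[proj("wrist",[*(np.array([512.3,12.5])+(1.1+42*np.sin(t+.419*kk))*X),45+42*np.cos(t+.419*kk)],q)[1] for t in th]
        print(kk,th[np.argmin(abs(np.array(px)-r))])
E
```

```text
now (array([0.308, 0.743]), array([-0.05, -0.01,  0.12, -0.21,  0.16]))
w9a
w9
2 0.01100000000000001
1 0.015000000000000013
1 0.298
```

View pics/w10c.png

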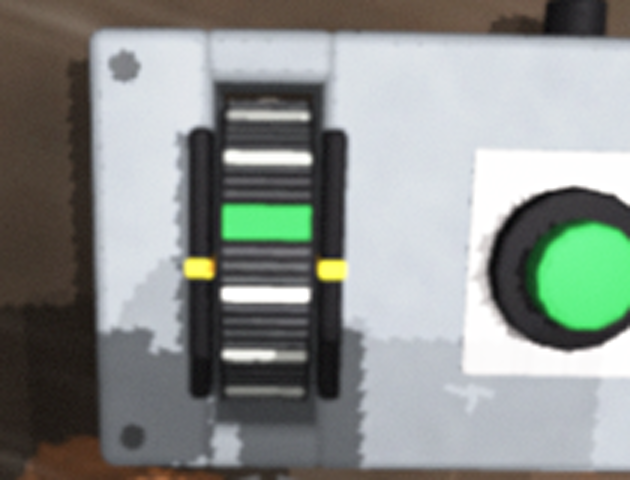

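The bar is at (267,222), about 0.31 rad past the yellow marks at row 268, so the wheel went past halfway. I'll wait a moment to see whether it is still creeping.

```bash
python3 -m creep '[[-1,[0,0,0],0],[-1,[0,0,0],0],[-1,[0,0,0],0],[-1,[0,0,0],0],[-1,[0,0,0],0],[-1,[0,0,0],0],[-1,[0,0,0],0],[-1,[0,0,0],0],[-1,[0,0,0],0],[-1,[0,0,0],0]]'; python3 look.py pics/w11.png
```

```text
clock: 17.8
eef_pos: [474.2, 0.0, 160.5]
eef_rot: [3.142, -0.0, 0.323]
wrist_force: [-0.4, 0.2, -0.8]
finger_gap: 0.2
finger_force: 0.0
[4.74162050e+02 3.44776699e-03 1.60531632e+02] [278.59192721 171.06633149]
green [(array([278.1, 153.5]), 366)]
yellow [(array([256.4, 169. ]), 68), (array([299.4, 169.3]), 70)]
white [(array([278.5, 118.2]), 56), (array([278.6, 132. ]), 129), (array([277.7, 177.8]), 149), (array([272.2, 197.8]), 54), (array([264.8, 227.8]), 62)]
-0.838 [278.50592128 208.81985655]
-0.419 [278.52804764 194.17131632]
0 [278.5776201  172.39879584]
0.419 [278.64449687 148.48182232]
```

```bash
python3 - <<'E'
from fit import *
p=manip.camera_params("wrist"); a=manip.read_state()['eef_pos']
def ang(pos,r):
    q=dict(p);q['origin']=p['origin']+np.array(pos)-a
    th=np.linspace(-.6,1.4,2001); px=np.array([proj("wrist",[*(np.array([512.3,12.5])+(1.1+42*np.sin(t))*X),45+42*np.cos(t)],q)[1] for t in th])
    return th[np.argmin(abs(px-r))]
print("w2 pressed",[ang([519.6,15,101],r/1.8) for r in(363,407)])
print("w3",[ang([473.3,-.15,159.17],r) for r in(138.4,162,185.1)])
print("w4",[ang([473.3,-.15,159.2],r) for r in(140.3,164,187)])
print("w5",[ang([474.08,.07,159.75],r) for r in(126.9,147,171,192.6)])
print("w7a",[ang([514.66,14.06,101],r) for r in(199.7,226.9)],"w7",[ang([510,11.87,101.08],r) for r in(193,219.7)])
print("w10",[ang([474.2,.1,159.8],r) for r in(132.1,153.6,178,)])
print("w1",[ang([472.73,-9.68,170.14],r) for r in(132.3,154.6,177.5,194.2)])
E
```

```text
w2 pressed [np.float64(0.965), np.float64(0.561)]
w3 [np.float64(0.5599999999999999), np.float64(0.138), np.float64(-0.27599999999999997)]
w4 [np.float64(0.523), np.float64(0.10300000000000009), np.float64(-0.31399999999999995)]
w5 [np.float64(0.84), np.float64(0.41800000000000004), np.float64(0.0), np.float64(-0.413)]
w7a [np.float64(0.8530000000000001), np.float64(0.43499999999999994)] w7 [np.float64(0.8250000000000001), np.float64(0.41800000000000004)]
w10 [np.float64(0.719), np.float64(0.30300000000000005), np.float64(-0.12199999999999994)]
w1 [np.float64(0.576), np.float64(0.15600000000000003), np.float64(-0.26699999999999996), np.float64(-0.6)]
```

It is static at 0.30. I'll walk it back in short drags, lifting only a little each time and comparing pressed with released, to find where it springs.

```bash
cat > ang.py <<'E'
from fit import *
import sys
def run(name):
    s=manip.read_state(); p=manip.camera_params("wrist"); im=np.ascontiguousarray(manip.camera("wrist")[:,:,::-1]); cv2.imwrite(f"pics/{name}.png",im)
    hsv=cv2.cvtColor(im,cv2.COLOR_BGR2HSV); th=np.linspace(-1,1.4,2401)
    px=np.array([proj("wrist",[*(np.array([512.3,12.5])+(1.1+42*np.sin(t))*X),45+42*np.cos(t)],p) for t in th]); c=px[1000]
    for n,lo,hi in(("green",(45,120,60),(85,255,255)),("white",(0,0,150),(180,60,255))):
        bl=[b for b in blobs(cv2.inRange(hsv,lo,hi)>0,(0,0),40) if abs(b[0][0]-c[0])<6 and c[1]-75<b[0][1]<c[1]+35]
        print(n,[(round(th[np.argmin(abs(px[:,1]-b[0][1]))],3),int(b[1])) for b in bl])
    print("t",round(s['clock'],2),s['eef_pos'].round(1),"F",s['wrist_force'].round(1))
run(sys.argv[1])
E
python3 -m creep '[[-1,[2,0,1],0],[-1,[4.4,0,3],0],[-1,[4.4,0,5.2],0],[-1,[4.4,0,5.8],0],[-1,[4.4,0,5.98],0],[-1,[4.4,0,6.05],0],[-1,[4.4,0,6.05],0]]' | tail -3;python3 ang.py b0; python3 -m creep '[[-1,[-0.15,0,0],0],[-1,[-0.3,0,0],0],[-1,[-0.4,0,0],0],[-1,[-0.4,0,0],0]]'|tail -3; python3 ang.py b1; python3 -m creep '[[-1,[0,0,-0.2],0],[-1,[0,0,-0.5],0],[-1,[0,0,-0.5],0]]' | tail -3
python3 ang.py b2
```

```text
wrist_force: [-1.0, 4.2, 2.5]
finger_gap: 0.2
finger_force: 1.9
green [(np.float64(0.355), 384)]
white [(np.float64(1.16), 128), (np.float64(0.744), 198)]
t 18.55 [516.1  14.3 101.2] F [-1.   4.2  2.5]
wrist_force: [-2.7, 4.9, 6.6]
finger_gap: 0.3
finger_force: 3.6
green [(np.float64(0.264), 389)]
white [(np.float64(1.068), 140), (np.float64(0.651), 182)]
t 19.0 [512.2  13.  101.1] F [-2.7  4.9  6.6]
wrist_force: [0.3, 0.1, -0.3]
finger_gap: 0.0
finger_force: 0.0
green [(np.float64(0.244), 451)]
white [(np.float64(1.066), 137), (np.float64(0.651), 196)]
t 19.35 [512.2  12.5 105.5] F [ 0.3  0.1 -0.3]
```

```bash
python3 -m creep '[[-1,[0.4,0,0],0],[-1,[0.4,0,0.4],0],[-1,[0.4,0,0.57],0],[-1,[0.4,0,0.57],0],[-1,[0.2,0,0.57],0],[-1,[0,0,0.57],0],[-1,[0,0,0.57],0]]' | tail -3;python3 ang.py b3;  python3 -m creep '[[-1,[0,0,-0.2],0],[-1,[0,0,-0.5],0],[-1,[0,0,-0.5],0]]' | tail -3
python3 ang.py b4
python3 -m creep '[[-1,[0.4,0,0],0],[-1,[0.4,0,0.4],0],[-1,[0.4,0,0.57],0],[-1,[0.4,0,0.57],0],[-1,[0.2,0,0.57],0],[-1,[0,0,0.57],0],[-1,[0,0,0.57],0]]' | tail -3;python3 ang.py b5;  python3 -m creep '[[-1,[0,0,-0.2],0],[-1,[0,0,-0.5],0],[-1,[0,0,-0.5],0]]' | tail -3
python3 ang.py b6
```

```text
wrist_force: [-2.0, 2.3, 18.2]
finger_gap: 0.4
finger_force: 8.9
green []
white [(np.float64(0.987), 167), (np.float64(0.568), 192)]
t 20.1 [513.2  12.9 100.8] F [-2.   2.3 18.2]
wrist_force: [-0.3, 0.4, -0.2]
finger_gap: 0.0
finger_force: 0.0
green [(np.float64(0.195), 202)]
white [(np.float64(0.973), 152), (np.float64(0.553), 205)]
t 20.45 [512.1  12.7 104.3] F [-0.3  0.4 -0.2]
wrist_force: [-2.5, 3.3, 23.3]
finger_gap: 0.4
finger_force: 11.8
green []
white [(np.float64(0.903), 171), (np.float64(0.483), 142)]
t 21.2 [513.6  13.  100.7] F [-2.5  3.3 23.3]
wrist_force: [0.1, 0.7, -0.0]
finger_gap: -0.0
finger_force: 0.0
green []
white [(np.float64(1.242), 117), (np.float64(0.839), 172), (np.float64(0.423), 156)]
t 21.55 [512.1  12.7 103.6] F [ 0.1  0.7 -0. ]
```

Released from 0.06 it sprang back to 0.00, so the click centre is the visual zero. It is home now; I'll check from further back and move above the button.

```bash
python3 -m creep '[[-1,[0,0,-1],0],[-1,[-2,0,-4],0],[-1,[-4,0,-6],0],[-1,[-4,0,-6],0],[-1,[-4,0,-6],0],[-1,[-4,0,-6],0]]'|tail -5;python3 ang.py c0; python3 -m creep '[[-1,[2,4,0],0],[-1,[4,8.2,0],0],[-1,[4,8.2,3],0],[-1,[4,8.2,5],0],[-1,[4,8.2,5],0],[-1,[4,8.2,5],0]]'
```

```text
eef_pos: [474.3, 0.2, 163.0]
eef_rot: [-3.141, 0.001, 0.323]
wrist_force: [-0.1, -0.4, -0.5]
finger_gap: 0.3
finger_force: 0.0
green [(np.float64(-0.002), 374)]
white [(np.float64(1.23), 61), (np.float64(0.83), 113), (np.float64(0.417), 148), (np.float64(-0.422), 118)]
t 22.2 [4.743e+02 2.000e-01 1.630e+02] F [-0.1 -0.4 -0.5]
clock: 22.85
eef_pos: [538.2, -64.9, 113.6]
eef_rot: [-3.141, 0.001, 0.323]
wrist_force: [-0.0, -0.2, 0.7]
finger_gap: 0.3
finger_force: 0.0
```

```bash
python3 -m creep '[[-1,[0,0,0.7],0],[-1,[0,0,1.4],0],[-1,[0,0,1.8],0],[-1,[0,0,1.8],0]]'|sed -n '1,4p'; python3 -m creep '[[-1,[0,0,0.2],0],[-1,[0,0,0.4],0],[-1,[0,0,0.5],0],[-1,[0,0,0.5],0]]'|sed -n '1,4p'
```

```text
clock: 23.25
eef_pos: [538.3, -64.9, 95.5]
eef_rot: [3.142, -0.0, 0.323]
wrist_force: [0.3, 1.6, 2.4]
clock: 23.65
eef_pos: [538.4, -65.0, 92.0]
eef_rot: [3.141, -0.001, 0.323]
wrist_force: [-5.9, 3.0, 16.8]
```

```bash
python3 -m creep '[[-1,[0,0,0.1],0],[-1,[0,0,0.15],0],[-1,[0,0,0.15],0],[-1,[0,0,0.15],0]]'|sed -n '1,4p'; python3 ang.py d0; python3 - <<'E'
from h import *
cv2.imwrite("pics/s1.png",manip.camera("side")[:,:,::-1])
E
python3 -m creep '[[-1,[0,0,-0.5],0],[-1,[0,0,-1],0],[-1,[0,0,-3],0],[-1,[-2,-4,-6],0],[-1,[-4,-8,-7],0],[-1,[-4,-8,-7],0],[-1,[-4,-8,-7],0]]'|sed -n '1,4p'; python3 ang.py d1
python3 - <<'E'
from h import *
cv2.imwrite("pics/s2.png",manip.camera("side")[:,:,::-1])
f=lambda n:cv2.resize(cv2.imread(n)[180:270,210:310],None,fx=4,fy=4,interpolation=cv2.INTER_CUBIC)
cv2.imwrite("pics/s12.png",cv2.hconcat([f("pics/s1.png"),f("pics/s2.png")]))
E
```

```text
clock: 24.05
eef_pos: [538.6, -65.0, 91.7]
eef_rot: [3.141, -0.002, 0.323]
wrist_force: [-11.5, 2.9, 30.6]
green [(np.float64(0.004), 528)]
white [(np.float64(0.843), 178), (np.float64(0.423), 165), (np.float64(-0.41), 75)]
t 24.05 [538.6 -65.   91.7] F [-11.5   2.9  30.6]
clock: 24.85
eef_pos: [474.8, -1.6, 159.5]
eef_rot: [3.141, -0.001, 0.324]
wrist_force: [1.0, -0.3, 0.9]
green [(np.float64(0.002), 388)]
white [(np.float64(1.239), 63), (np.float64(0.833), 115), (np.float64(0.419), 158), (np.float64(-0.417), 132)]
t 24.85 [474.8  -1.6 159.5] F [ 1.  -0.3  0.9]
```

View pics/s12.png

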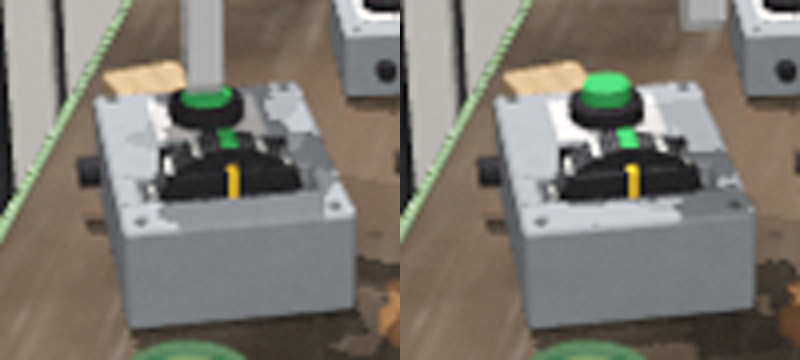

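The side view shows the button down in its bezel at left and back out at right. It was bottomed: the last 0.3 mm took about 14 N. The wheel reads 0.00 and the box hasn't moved, so I'm handing in.

```bash
python3 -c "
from cell import manip
print(manip.sign_off())"
```

```text
the job is handed in; nothing more can be done
None
```

The job is handed in, but no verdict came back: the wheel reads within 0.005 rad of its green mark, the start button was then pressed to its stop at about 31 N and sprang back out, the box stayed put, and I never measured the tin, offcut or star knob again. The finger pressed the rim at up to 23 N, over the 5–12 N you asked for.

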